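# Hang the spice caddy on the retracting hook

### The arm

A 6-joint arm with a two-finger parallel gripper is mounted at the origin on a cart in front of the work surface, level with it; the furniture and walls round the work are solid. World frame = base frame: x ahead of the robot, y to its left, z up, the work surface at z = 0. Lengths are in mm, angles in rad, forces in N, time in s.
With the tool pointing down it reaches from about 275 to 750 mm from the base axis. Payload 10.2 kg.
Tool frame: the origin (TCP) lies where the fingers leave the gripper's body, on its centre line; the fingertips stand 73 mm ahead of it and the grasp point (between the pads) lies 54 mm ahead of it (ctrl.tip_extent is the z of the fingertips in the tool frame, in mm); z points along the fingers, y is the line along which they close (so a half turn about z gives the same grasp; the last joint's range is limited). The gripper opens to 85 mm and grips with 20 to 120 N. Pads are 22 mm wide; open, the fingers measure 114 mm over their backs; the gripper's body (76 mm by 85 mm) begins 54 mm behind the grasp point. The pads swing forward as they close: fully open they stand 13 mm farther back than shut.
Start: joints at [0.957, 0.313, 1.498, -0, 1.331, -0.223], TCP at [200.001, 485.419, 303.894] pointing down, gripper open.
Joint ranges: [-2.94, 2.94], [-0.97, 2.17], [0.19, 2.56], [-1.23, 4.37], [0.02, 3.11], [-2.88, 2.88]. Speed limits (rad/s): [2.39, 2.39, 3.01, 3.14, 3.14, 3.14].

### API

Orientations are given as a unit quaternion [w, x, y, z].
In Python, from rig import readout, cams, order, ctrl gives the robot as it stands.
- The arm moves only by the tool handwheel, called after "Emit:" by a JSON object that holds its "name" and its "arguments", one argument or row to a line. Schema: {"type":"object","properties":{"plan":{"type":"array","items":{"type":"object","properties":{"sx":{"type":"number"},"sy":{"type":"number"},"sz":{"type":"number"},"rx":{"type":"number"},"ry":{"type":"number"},"rz":{"type":"number"}},"additionalProperties":false},"minItems":1,"maxItems":8},"jaw":{"type":"number"},"clamp_n":{"type":"number"},"only":{"type":"string"},"quiet":{"type":"boolean"},"lines":{"type":"string"}},"required":["plan"],"additionalProperties":false}. plan is a list of rows, 1 to 8 of them, each an object with the fields sx, sy, sz (the shift in shares of 600 mm (1.0 is 600 mm)), rx, ry, rz (a rotation vector in normalised numbers (1 is pi/2 rad)); a field left out counts as zero; each row is the pose to reach, as a shift and turn from the pose commanded when the call began, along the tool's axes at that moment; what a row does not reach only later rows make up. A row lasts 1/10 s, in which the tool goes at most 50 mm and 0.15 rad, less where a joint would pass 70% of its speed; a pose out of reach is approached as far as the arm can. jaw is the opening from 0.0 (shut) to 1.0 (fully open), set as the call begins (left out keeps the last). The fingers move at their own pace and stop on an object; clamp_n is the grip in N (left out, the last holds). Time passes only in rows, so rows that do not move let the fingers close. The tool returns the time, the measured TCP pose, the force, the opening and the grip force at its end. only (a regular expression) keeps the lines of the reply that match it, lines (a string "A,B") keeps lines A to B, and quiet returns only ok. No shift or turn number may pass 1 either way. Input that does not fit is refused with a message, and nothing moves.
- readout.sense(): the state, without advancing time (a new reading comes with each control period).
- cams.capture(name): name is "scene" or "top" or "wrist"; returns (picture, depth): 480x640x3 uint8, red, green, blue; 480x640 float32, mm along the optical axis (not along the pixel's ray), 0 where there is no reading.
- cams.calibration(name): a dict with "fx", "fy", "cx", "cy" (pixels), "position" and "attitude" of the camera in the world. Camera axes: x right, y down, z forward; pixel columns grow to the right and rows downward; lengths in mm; the calibration is good to about 2 mm. A picture is of the moment at which its call begins: read the wrist's pose just before it. calibration takes no time and is no camera call; for the wrist camera it gives the pose at the moment of the call.
- order.finish_job(): hands the job in; it is judged then, once.
Trained networks look in the newest picture that a camera, given by its name, has taken for a name from the list of things; names that differ only in an ending like _2 or _b are one class to them, and where a whole thing is asked for, a point or a joint stands for the part that bears it (a point fixed in the world has none). Each returns a list of dicts, best first, with "p" (0 to 1); they miss things now and then, are a little off and sometimes report something else, mostly with a low value. They report only what shows in the picture. A call takes as long as a camera call.
- cams.trace(target, camera): "pixels" (480x640 bool, what is visible of it) and "bbox" ([left, top, right, bottom] in pixels, round what is visible of it).
- cams.spot_point(target, camera): "uv" ([column, row] in pixels: a listed point, or the origin of a listed thing).
The state is a dict: "time_s": time; "joints": joint angles; "dq": joint speeds; "tau": joint torques, N m; "eef_pos": TCP position; "ee_rot": TCP orientation; "force": force on the tool from outside, world axes, zero at the start; "wrist_torque": the same for the moment, N m; "grip_width": opening from 0.0 (shut) to 1.0 (fully open); "grip_force": force on a finger pad.
Only numpy, scipy, OpenCV 4.12 (cv2) and the standard library are available. Lean on these libraries where they do the work, as an engineer would, in place of code of your own. Each camera call takes 0.05 s, during which the arm holds its last target. There are 200 camera calls.

### The job

Hang the wooden spice caddy on the spring-loaded retracting hook: take the hook by its red knob, pull it down until its foot rests gently on the near jar lid, slide its toe through the hole in the panel, and ease it up slowly, without a snap, until it is back at the top and the caddy hangs still, clear of its tray. Handle only the knob, never the caddy itself; never press or pull hard on the caddy or tip it, and leave the other things where they stand.

Things in the scene. Friction and masses are not known exactly. Their poses are not given: they have to be found in the camera images.
- stand: Fixed steel stand: a level rail 400 mm long (16 mm thick, axis 190 mm above the worktop) on two posts 200 mm to either side. Origin on the worktop below the middle of the rail. Its y axis runs along the rail, its -x axis points to the robot's side, where the hook arm reaches out; z is up.
- trolley: Black trolley with a red spring drum, 58 mm wide along the rail. It slides along the rail (stand y, 140 mm each way from the middle) against about 1.2 N of friction and stays where it is left. It carries the sprung hook arm and the hook. Its origin lies on the worktop level below the rail, at the trolley's middle; axes as the stand's.
- knob (a point): Middle of the red upright grip knob on the end of the hook arm, 125 mm in front (stand -x) of the rail: a cylinder of 18 mm diameter, 42 mm tall. The point is 25 mm above the arm's upper face, 17 mm below the knob's top, 266 mm above the worktop when the hook is up. Take it here from above.
- collar (a point): Brass collar under the arm, 43 mm below the knob point. The hook (8 mm round steel) hangs from it: upright shank on the knob's axis, level foot along stand +y, upturned toe with its axis 30 mm from the shank's. Toe and foot are 16 mm tall together, gap shank to toe 22 mm. A screw sets the height, it is NOT measured: foot underside 36 to 60 mm below this point, constant in a run; feel for it.
- hook_arm (a joint): How far the hook arm is pulled down, m: 0 = fully up (sprung there), at most 0.085. The pull upward on the hand is about 7 N at 0 and grows by 70 N/m to about 13 N; it flies up fast if let go.
- tray: Fixed white parking tray under the hook's line, 78 x 126 x 14 mm, floor 5 mm thick; the caddy stands in it with 3 mm play each way. Origin under its centre. Its y axis runs roughly along the rail.
- caddy: Wooden spice caddy, 62 (x) by 110 (y) by 146 mm tall, about 0.36 kg (varies), two jars with brown lids fixed in it at y = -28 and +28 mm (41 mm diameter). Origin at the centre of its underside, z up, y about along the rail. A panel 8 mm thick stands upright across its middle (y = -4 to +4 mm) with a hole near its top. Hung, it ends 33 to 60 mm higher.
- hole (a point): Middle of the hole's floor in the caddy's panel, 110 mm above the caddy's underside. The hole is 36 mm wide (caddy x), 22 mm tall, right through the 8 mm panel (caddy y); the wood above it is 14 mm tall. The toe enters it in +y; the panel must end up between shank and toe, where the foot's upper side lifts the hole's upper edge.
- near_lid (a point): Middle of the flat lid (41 mm diameter) of the jar at the caddy's -y side, 28 mm before the panel's middle, 1 mm above the hole's floor. The lid of the other jar is level with it behind the panel. With the hook's foot resting on this lid the toe fits the hole with about 5 mm to spare above.
- salt_mill: Bystander: glass salt mill with black head, 43 x 43 x 170 mm, standing; origin at the centre of its underside.
- salt_shaker: Bystander: small glass shaker with a grey cap, 44 x 44 x 90 mm, standing; origin at the centre of its underside.
- tin: Bystander: food tin, 75 mm diameter, 58 mm tall; origin at the centre of its underside.
- apple: Bystander: red apple, 74 mm; origin at the centre of its underside.

How it is judged (in metres and radians):
On the way, in this order (a step that is already met when the one before it is completed fails the run):
1. the hook is pulled down at least 40 mm and rests on the near jar lid, shank still 30 mm or more before the panel's middle, touching it with 0.5 N or more (value of joint hook_arm above 0.04 m and contact force between trolley and caddy above 0.5 N and y of knob in the frame of caddy below -0.03 m and distance of caddy from where it was at the start of the episode below 0.008 m), for 0.05 s.
2. the hook has lifted the caddy at least 15 mm off the tray floor (z of caddy in the frame of tray above 0.02 m and contact force between trolley and caddy above 1 N), for 0.1 s.
At the end, for the whole second after the job is handed in: The hook arm is back up (within 8 mm of its top stop) and the caddy hangs on the hook alone, its underside at least 25 mm above the tray floor, tilted less than 0.25 rad and still (under 40 mm/s), its middle within 50 mm of the knob in plan (value of joint hook_arm below 0.008 m and z of caddy in the frame of tray above 0.03 m and contact force between trolley and caddy above 1.5 N and contact force between caddy and tray below 0.1 N and angle between caddy's own z axis and vertical below 0.25 rad and linear speed of caddy below 0.04 m/s and horizontal distance between knob and caddy below 0.05 m); the robot touches nothing.
It fails at once if the hook snaps up faster than 0.3 m/s (velocity of joint hook_arm below -0.3 m/s).
It fails at once if the hook presses or pulls on the caddy with more than 20 N (contact force between trolley and caddy above 20 N).
It fails at once if the robot itself touches the caddy with more than 1 N (contact force between any of the fingers, the arm and caddy above 1 N).
It fails at once if the caddy tips by more than 0.35 rad (angle between caddy's own z axis and vertical above 0.35 rad).
It fails at once if a bystander is shifted by more than 25 mm (distance of any of salt_mill, salt_shaker, tin, apple from where it was at the start of the episode above 0.025 m).
It also fails if it takes over 48 s, if anything falls off the work surface, if the arm or the gripper's body presses on something with over 40 N, if the wrist force passes 120 N, or if a joint passes its speed limit or range.

## Working session

There is one attempt and no reset: what is moved stays moved. The work goes in short steps, Python scripts to look and compute and a tool call to move; the robot and the scene stay as the last step left them, time stands still between calls to the robot, and variables do not carry over. Pictures are saved under pics/ and viewed, at most 10 in all, crops included, and the job is handed in when it is done.

```bash
mkdir -p pics; cat > h.py <<'E'
import numpy as np, cv2
from scipy.spatial.transform import Rotation as R
from rig import readout, cams, order, ctrl
def rot(q): return R.from_quat([q[1],q[2],q[3],q[0]]).as_matrix()
def world(cal,uv,d):
    u,v=uv; p=np.array([(u-cal['cx'])/cal['fx']*d,(v-cal['cy'])/cal['fy']*d,d])
    return rot(cal['attitude'])@p+np.array(cal['position'])
def ray_z(cal,uv,z):
    a=world(cal,uv,1.)-np.array(cal['position']); o=np.array(cal['position'])
    return o+a*(z-o[2])/a[2]
def cloud(cal,depth,mask):
    v,u=np.nonzero(mask&(depth>0)); d=depth[v,u]
    p=np.c_[(u-cal['cx'])/cal['fx']*d,(v-cal['cy'])/cal['fy']*d,d]
    return p@rot(cal['attitude']).T+np.array(cal['position'])
E
cat > look.py <<'E'
from h import *
np.set_printoptions(precision=1,suppress=True)
import sys
for c in ['scene','top']:
    cal=cams.calibration(c); print(c,cal)
    im,de=cams.capture(c); cv2.imwrite(f'pics/{c}0.png',im[:,:,::-1]); np.save(c+'.npy',de)
    for n in ['knob','collar','hole','near_lid']:
        for r in cams.spot_point(n,c)[:1]:
            u,v=map(int,np.round(r['uv'])); d=de[max(v,0),max(u,0)]
            print(n,r['p'],r['uv'],world(cal,r['uv'],d))
    for n in ['knob','caddy','trolley','tray','salt_mill','salt_shaker','tin','apple']:
        for r in cams.trace(n,c)[:1]:
            P=cloud(cal,de,r['pixels']); print(n,r['p'],r['bbox'],np.percentile(P,[2,50,98],axis=0).tolist() if len(P) else 0)
s=readout.sense();print(s)
E
python3 look.py
```

```text
scene {'fx': 590.9246621745425, 'fy': 590.9246621745425, 'cx': 329.7928123123759, 'cy': 248.07819766595026, 'position': array([-291.7, -671.8,  681.2]), 'attitude': array([-0.5,  0.8, -0.4,  0.2])}
knob 0.63 [351.2, 228.3] [476.6 -93.3 266.9]
collar 0.71 [349.1, 246.4] [474.3 -90.1 231.5]
hole 0.71 [291.2, 280.6] [473.3  56.6 115. ]
near_lid 0.98 [305.7, 280.7] [489.   31.4 116.1]
knob 0.96 [336.2, 214.2, 390.6, 270.9] [[472.11320958716715, -108.06631682312026, 104.10324539129888], [524.0702494047275, -91.03846802895782, 239.15065304633407], [781.3273817886299, 119.74002327323274, 281.0335752099226]]
caddy 0.97 [268.1, 258.8, 321.5, 340.6] [[439.8533736898649, -0.3543077938427291, 9.660970940449083], [454.9833528600261, 45.51049513544393, 72.26736325018089], [498.5392947016033, 104.18270060296949, 149.9637199609646]]
trolley 0.6 [337.2, 204.4, 404.4, 288.7] [[473.25548667492046, -110.01605891416789, 15.509034716736338], [574.7031000353679, -90.74993639839909, 210.98517184303319], [809.7961392606453, 81.89086307774203, 276.9013821996002]]
tray 0.78 [260.7, 316.3, 329.1, 349.3] [[429.8
[... 2935 characters left out ...]
587392419966, 53.13319536121776], [560.7586173758298, -241.96406504338785, 60.70016467887308]]
apple 0.87 [230.8, 297.8, 257.3, 326.0] [[334.3986427299574, 152.48818945493778, 40.9987579149953], [364.69881396477615, 183.29719293534814, 62.52527698536346], [397.54079934178884, 216.19515543165951, 71.54576666808393]]
{'time_s': 1.3, 'joints': array([ 1. ,  0.3,  1.5,  0. ,  1.3, -0.2]), 'dq': array([-0.,  0.,  0., -0.,  0., -0.]), 'tau': array([ -0. , -41.2, -26. ,  -0. ,   0. ,   0. ]), 'eef_pos': array([200. , 485.4, 303.9]), 'ee_rot': array([-0. ,  0.2,  1. , -0. ]), 'force': array([-0.1, -0.3, -0.2]), 'wrist_torque': array([0., 0., 0.]), 'grip_force': 0.0, 'grip_width': 1.0019100337226627}
```

```bash
cat > rail.py <<'E'
from h import *
np.set_printoptions(precision=2,suppress=True)
cal=cams.calibration('top'); de=np.load('top.npy')
P=cloud(cal,de,np.ones(de.shape,bool))
m=(P[:,2]>185)&(P[:,2]<206)&(P[:,0]>480)&(P[:,0]<750)&(abs(P[:,1])<330)
Q=P[m]; print(len(Q))
l=cv2.fitLine(Q[:,:2].astype(np.float32),cv2.DIST_HUBER,0,.01,.01).ravel(); print('rail',l, np.percentile(Q,[1,50,99],axis=0))
k=(P[:,2]>274)&(P[:,2]<292)&(abs(P[:,0]-480)<30)&(abs(P[:,1]+90)<30); print('knob top',k.sum(),P[k].mean(0))
# caddy: lids, rim
for lo,hi in((140,158),(104,118)):
    c=P[(P[:,2]>lo)&(P[:,2]<hi)&(P[:,0]>420)&(P[:,0]<520)&(P[:,1]>-20)&(P[:,1]<125)]
    print(lo,len(c),c.mean(0),cv2.minAreaRect(c[:,:2].astype(np.float32)))
c=P[(P[:,2]>4)&(P[:,2]<20)&(P[:,0]>415)&(P[:,0]<520)&(P[:,1]>-30)&(P[:,1]<130)]
print('tray',cv2.minAreaRect(c[:,:2].astype(np.float32)))
b=cv2.imread('pics/top0.png')[180:310,210:450]; a=cv2.imread('pics/scene0.png')[190:400,180:480]
o=np.zeros((600,800,3),np.uint8)
b=cv2.resize(b,None,fx=2,fy=2)[:,:480]; a=cv2.resize(a,None,fx=1.6,fy=1.6)
o[:b.shape[0],:b.shape[1]]=b; o[262:262+a.shape[0],:a.shape[1]]=a[:338]; cv2.imwrite('pics/v1.png',o)
E
python3 rail.py
```

```text
1019
rail [  0.06  -1.   600.49 -12.75] [[ 582.73 -217.09  186.22]
 [ 601.21   -7.5   195.48]
 [ 637.77  171.12  205.33]]
knob top 47 [480.88 -86.96 279.75]
140 87 [470.77  51.37 149.22] ((470.20843505859375, 51.63422393798828), (8.060959815979004, 61.1419677734375), 87.90264892578125)
104 355 [469.68  50.94 113.53] ((468.76995849609375, 51.0180549621582), (57.48534393310547, 93.02936553955078), 13.786576271057129)
tray ((467.50701904296875, 50.92239761352539), (101.60781860351562, 157.1734619140625), 0.5560873746871948)
```

View pics/v1.png

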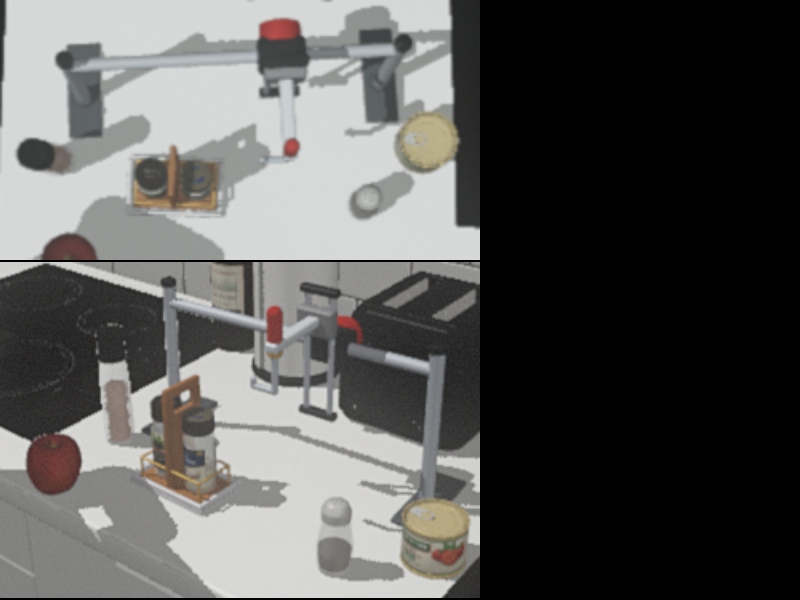

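View pics/scene0.png

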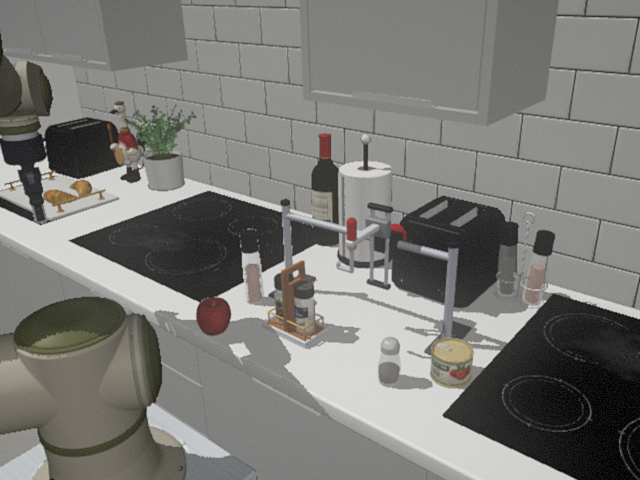

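```bash
cat > m2.py <<'E'
from h import *
np.set_printoptions(precision=3,suppress=True)
S=cams.calibration('scene');T=cams.calibration('top')
for n,z,a,b in (('knob',266,[351.2,228.3],[356.6,254.1]),('collar',223,[349.1,246.4],[354.6,257.1]),('hole',115,[291.2,280.6],[294.5,268.1]),('lid',116,[305.7,280.7],[306.1,264.5])):
    print(n,ray_z(S,a,z),ray_z(T,b,z))
de=np.load('top.npy');P=cloud(T,de,np.ones(de.shape,bool))
for lo,hi in((-190,-140),(-40,150)):
  Q=P[(P[:,2]>188)&(P[:,2]<204)&(abs(P[:,0]-601)<25)&(P[:,1]>lo)&(P[:,1]<hi)]
  print(lo,Q.mean(0),cv2.fitLine(Q[:,:2].astype(np.float32),cv2.DIST_HUBER,0,.01,.01).ravel())
s=readout.sense();M=rot(s['ee_rot']);print(M)
tgt=np.array([481,-89,400]);print('d tool',M.T@(tgt-s['eef_pos']))
yaw=np.arctan2(M[1,1],M[0,1]);want=np.arctan2(1,-.06)
print(yaw,want)
E
python3 m2.py
```

```text
knob [478.277 -92.046 266.   ] [479.22 -90.41 266.  ]
collar [488.817 -79.088 223.   ] [479.257 -88.43  223.   ]
hole [473.357  56.613 115.   ] [467.624  54.552 115.   ]
lid [489.169  31.503 116.   ] [476.741  25.868 116.   ]
-190 [ 609.882 -165.738  195.375] [   0.058   -0.998  609.82  -165.576]
-40 [596.465  55.639 195.162] [  0.06   -0.998 596.262  55.851]
[[-0.925  0.381 -0.   ]
 [ 0.381  0.925 -0.   ]
 [ 0.    -0.    -1.   ]]
d tool [-478.627 -424.062  -96.109]
1.1799896964765615 1.6307244819161044
```

The manual's scale: shifts go in shares of 600 mm and turns go in shares of pi/2 rad. Converting my numbers, -296 mm is -0.4933, -264 mm is -0.44, -0.45 rad is -0.2865.

Emit:
{"name": "handwheel", "arguments": {
  "plan": [
    {"sx": -0.0617,"sy": -0.055,"sz": -0.0333,"rz": -0.0382},
    {"sx": -0.1233,"sy": -0.11,"sz": -0.0667,"rz": -0.0764},
    {"sx": -0.185,"sy": -0.165,"sz": -0.1,"rz": -0.1146},
    {"sx": -0.2467,"sy": -0.22,"sz": -0.1333,"rz": -0.1528},
    {"sx": -0.3083,"sy": -0.275,"sz": -0.16,"rz": -0.191},
    {"sx": -0.37,"sy": -0.33,"sz": -0.16,"rz": -0.2292},
    {"sx": -0.4317,"sy": -0.385,"sz": -0.16,"rz": -0.2674},
    {"sx": -0.4933,"sy": -0.44,"sz": -0.16,"rz": -0.2865}
  ],
  "jaw": 1.0
}}

```text
time_s: 2.1
eef_pos: [367.3, 139.2, 400.3]
ee_rot: [0.001, -0.031, 1.0, 0.0]
force: [2.0, 0.8, -0.5]
grip_width: 0.998
grip_force: 0.0
```

```bash
cat > st.py <<'E'
from h import *
import sys
np.set_printoptions(precision=3,suppress=True)
s=readout.sense();M=rot(s['ee_rot']);print(s['time_s'],s['eef_pos'],s['force'],'tip',ctrl.tip_extent,'\n',M)
if len(sys.argv)>1: print('d tool',M.T@(np.array(list(map(float,sys.argv[1:4])))-s['eef_pos']))
E
python3 st.py 479 -91 400
```

```text
2.1 [367.342 139.223 400.322] [ 1.963  0.804 -0.477] tip 72.6 
 [[-0.998 -0.061  0.001]
 [-0.061  0.998  0.   ]
 [-0.001  0.    -1.   ]]
d tool [ -97.315 -236.642    0.438]
```

Scaled: -236 mm is -0.3933, -220 mm is -0.3667.

Emit:
{"name": "handwheel", "arguments": {
  "plan": [
    {"sx": -0.0333,"sy": -0.075},
    {"sx": -0.0667,"sy": -0.15},
    {"sx": -0.1,"sy": -0.225},
    {"sx": -0.1333,"sy": -0.3},
    {"sx": -0.1583,"sy": -0.3667},
    {"sx": -0.1617,"sy": -0.3933},
    {"sx": -0.1617,"sy": -0.3933}
  ]
}}

```text
time_s: 2.8
eef_pos: [477.9, -90.2, 399.3]
ee_rot: [-0.0, -0.028, 1.0, 0.0]
force: [0.3, 0.8, -0.0]
grip_width: 1.002
grip_force: 0.0
```

```bash
cat > w.py <<'E'
from h import *
np.set_printoptions(precision=2,suppress=True)
s=readout.sense();cal=cams.calibration('wrist');im,de=cams.capture('wrist');cv2.imwrite('pics/w1.png',im[:,:,::-1])
print(s['eef_pos'],s['force'],cal['position'])
for n,z in(('knob',266),('collar',223),('hole',115),('near_lid',116)):
    for r in cams.spot_point(n,'wrist')[:1]:
        u,v=np.clip(np.round(r['uv']).astype(int),0,[639,479]);print(n,r['p'],r['uv'],ray_z(cal,r['uv'],z),world(cal,r['uv'],de[v,u]))
P=cloud(cal,de,np.ones(de.shape,bool));k=P[(P[:,2]>276)&(P[:,2]<290)&(abs(P[:,0]-480)<25)&(abs(P[:,1]+90)<25)]
print('knobtop',len(k),k.mean(0) if len(k) else 0, cv2.minEnclosingCircle(k[:,:2].astype(np.float32)) if len(k) else 0)
E
python3 w.py
```

```text
[477.95 -90.2  399.32] [ 0.25  0.81 -0.03] [398.13 -96.49 469.66]
knob 0.77 [322.6, 275.5] [485.74 -90.54 266.  ] [478.66 -91.02 282.46]
collar 0.94 [320.1, 246.0] [483.17 -92.16 223.  ] [475.76 -92.54 244.5 ]
near_lid 0.93 [442.7, 209.4] [478.05  20.5  116.  ] [478.11  20.59 115.72]
knobtop 809 [481.94 -90.37 280.93] ((483.5960998535156, -90.1431884765625), 8.917277336120605)
```

View pics/w1.png

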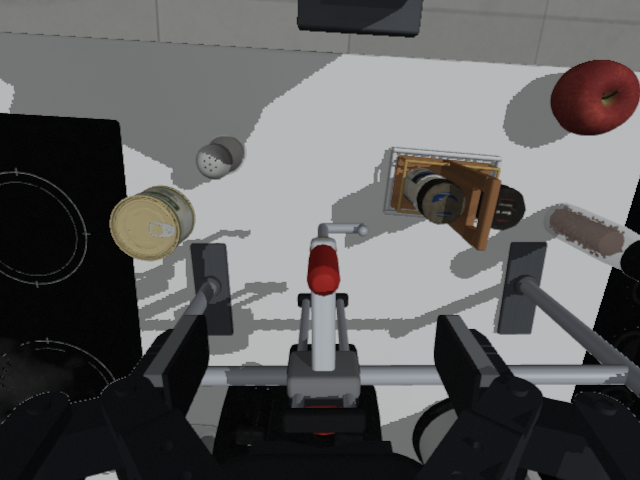

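Scaled: 78 mm is 0.13, 70 mm is 0.1167.

Emit:
{"name": "handwheel", "arguments": {
  "plan": [
    {"sx": -0.0067,"sz": 0.0417},
    {"sx": -0.0067,"sz": 0.0833},
    {"sx": -0.0067,"sz": 0.1167},
    {"sx": -0.0067,"sz": 0.13},
    {"sx": -0.0067,"sz": 0.13}
  ]
}}

```text
time_s: 3.55
eef_pos: [481.6, -87.8, 321.6]
ee_rot: [-0.0, -0.03, 1.0, 0.0]
force: [0.2, -0.4, 0.3]
grip_width: 1.001
grip_force: 0.0
```

Emit:
{"name": "handwheel", "arguments": {
  "plan": [
    {},
    {},
    {},
    {},
    {},
    {},
    {},
    {}
  ],
  "jaw": 0.0,
  "clamp_n": 70
}}

```text
time_s: 4.35
eef_pos: [481.9, -88.5, 322.3]
ee_rot: [0.0, -0.03, 1.0, -0.0]
force: [-0.7, -0.3, 5.4]
grip_width: 0.182
grip_force: 68.4
```

```bash
python3 st.py
```

```text
4.35 [481.854 -88.543 322.325] [-0.692 -0.28   5.385] tip 72.6 
 [[-0.998 -0.059  0.001]
 [-0.059  0.998 -0.   ]
 [-0.001 -0.    -1.   ]]
```

Scaled: 80 mm is 0.1333, 78 mm is 0.13.

Emit:
{"name": "handwheel", "arguments": {
  "plan": [
    {"sy": 0.0083},
    {"sy": 0.0283},
    {"sy": 0.05},
    {"sy": 0.0733},
    {"sy": 0.0967},
    {"sy": 0.1167},
    {"sy": 0.13},
    {"sy": 0.1333}
  ]
}}

```text
time_s: 5.15
eef_pos: [477.0, -8.1, 322.3]
ee_rot: [0.0, -0.03, 1.0, -0.0]
force: [-2.9, -2.1, 6.3]
grip_width: 0.186
grip_force: 68.8
```

```bash
cat > w2.py <<'E'
from h import *
np.set_printoptions(precision=2,suppress=True)
s=readout.sense();cal=cams.calibration('wrist');im,de=cams.capture('wrist');cv2.imwrite('pics/w2.png',im[:,:,::-1])
print(s['eef_pos'],s['force'])
for n,z in(('knob',266),('collar',223),('hole',115),('near_lid',116)):
    for r in cams.spot_point(n,'wrist')[:1]:
        u,v=np.clip(np.round(r['uv']).astype(int),0,[639,479]);print(n,r['p'],r['uv'],ray_z(cal,r['uv'],z),world(cal,r['uv'],de[v,u]))
P=cloud(cal,de,np.ones(de.shape,bool));b=(P[:,0]>420)&(P[:,0]<520)&(P[:,1]>0)&(P[:,1]<115)
for lo,hi in((146,156),(139,146),(110,120)):
    k=P[b&(P[:,2]>lo)&(P[:,2]<hi)]
    if len(k)>5: print(lo,len(k),np.percentile(k,[2,50,98],axis=0).tolist(),cv2.minAreaRect(k[:,:2].astype(np.float32)))
k=P[(P[:,0]>420)&(P[:,0]<520)&(P[:,1]>-40)&(P[:,1]<60)&(P[:,2]>155)&(P[:,2]<215)]
print('hook',len(k),np.percentile(k,[2,50,98],axis=0).tolist() if len(k) else 0)
E
python3 w2.py
```

```text
[476.97  -8.05 322.32] [-2.92 -2.07  6.26]
knob 0.17 [56.3, 228.5] [ 440.05 -100.9   266.  ] [ 513.77 -249.01   48.91]
collar 0.67 [321.0, 291.1] [478.34  -9.75 223.  ] [469.51 -10.27 241.43]
hole 0.72 [402.4, 224.8] [473.18  49.6  115.  ] [473.21  49.63 114.87]
near_lid 0.57 [362.4, 224.8] [474.66  20.23 116.  ] [474.66  20.23 116.02]
146 1229 [[443.48185274881246, 43.861190154741124, 146.57689265382433], [471.48566525208804, 47.60156248240262, 151.03198509820123], [502.2270571296138, 52.39630777512979, 152.66849333424224]] ((473.1429443359375, 48.38227844238281), (8.561761856079102, 61.417724609375), 87.8881607055664)
139 227 [[442.61423737146526, 43.455905117595535, 139.28255829542672], [467.68077769650705, 44.79589394876472, 142.52616920258768], [502.1202808162202, 50.719923645731576, 145.79003150699424]] ((472.7881164550781, 44.673282623291016), (6.834985256195068, 61.602481842041016), 81.5398941040039)
110 5027 [[453.39917370454623, 3.668184364143063, 111.57536764703303], [472.37625075857653, 45.20134923090252, 116.53689561752026], [492.0973904944121, 92.55615478730923, 118.29140500207755]] ((472.5484619140625, 48.01487350463867), (59.211090087890625, 93.19473266601562), 14.646236419677734)
hook 1086 [[473.306131730252, -12.936223627712149, 177.435798932155], [475.7829142144211, 2.731466934484967, 181.69397944314832], [480.6218320730974, 22.643402819294955, 210.84823706142697]]
```

View pics/w2.png

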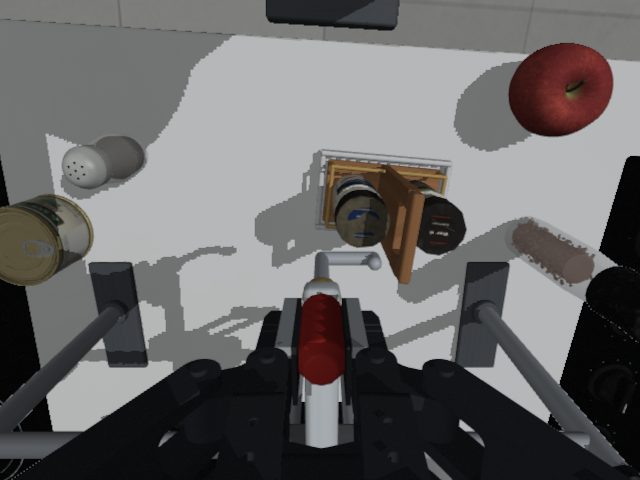

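Scaled: 44 mm is 0.0733, 40 mm is 0.0667.

Emit:
{"name": "handwheel", "arguments": {
  "plan": [
    {"sy": 0.0067,"sz": 0.0033},
    {"sy": 0.0133,"sz": 0.0133},
    {"sy": 0.0183,"sz": 0.0267},
    {"sy": 0.0183,"sz": 0.04},
    {"sy": 0.0183,"sz": 0.0533},
    {"sy": 0.0183,"sz": 0.0667},
    {"sy": 0.0183,"sz": 0.0733},
    {"sy": 0.0183,"sz": 0.0733}
  ]
}}

```text
time_s: 6.2
eef_pos: [476.4, 2.5, 278.2]
ee_rot: [0.0, -0.03, 1.0, 0.0]
force: [-4.4, 0.5, 9.1]
grip_width: 0.185
grip_force: 69.2
```

```bash
python3 - <<'E'
exec(open('w2.py').read().replace('w2.png','w3.png'))
E
```

```text
[476.35   2.45 278.19] [-4.36  0.53  9.12]
knob 0.75 [326.1, 345.1] [450.24   0.41 266.  ] [470.41   2.07 235.06]
collar 0.69 [319.8, 294.4] [457.87  -0.8  223.  ] [469.49  -0.19 199.26]
hole 0.89 [395.9, 246.9] [475.04  47.74 115.  ] [474.82  47.59 115.68]
near_lid 0.78 [353.5, 245.6] [475.42  20.99 116.  ] [475.01  20.86 117.22]
146 1794 [[443.23600074436746, 2.6774092996701784, 146.6664327621098], [471.8682022485675, 47.43866401902963, 151.01437067808234], [502.0425134635284, 52.274592426133225, 152.76102423379055]] ((467.40155029296875, 39.22820281982422), (58.26594543457031, 55.16541290283203), 57.03504943847656)
139 534 [[442.6470627164227, 1.177276403102988, 139.21999045958339], [474.4078864459294, 43.94188410234932, 143.09520009683766], [499.787420546712, 50.13695629817581, 145.84858087506547]] ((465.80535888671875, 36.83376693725586), (52.306243896484375, 55.187320709228516), 56.97547149658203)
110 6113 [[453.13409811324954, 3.5825027125706264, 111.53772970846488], [470.48658602275225, 47.67735610264363, 116.52636638117465], [492.2142965994073, 92.72115111865043, 118.25077923912697]] ((472.502685546875, 48.30369567871094), (59.22315979003906, 93.10828399658203), 15.583913803100586)
hook 2185 [[465.17869563808677, -13.827554561203298, 159.16955275178123], [470.2811676639777, 1.0963610291722103, 198.97454831628096], [519.3335283525319, 14.68944861017546, 214.70706268449123]]
```

View pics/w3.png

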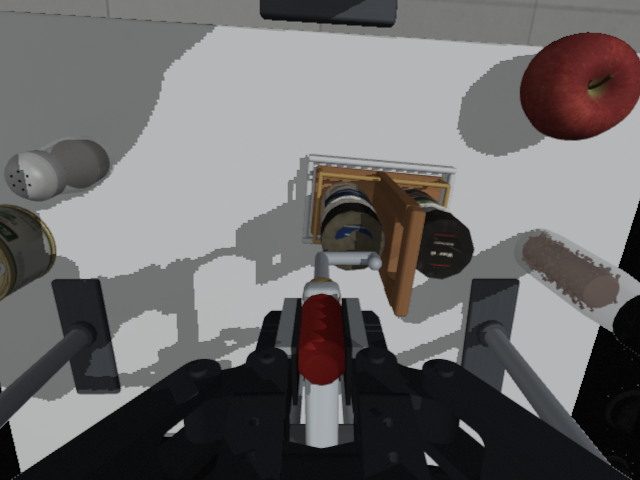

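Scaled: 6 mm is 0.01, 3 mm is 0.005.

```bash
cat > foot.py <<'E'
from h import *
np.set_printoptions(precision=1,suppress=True)
cal=cams.calibration('wrist');im,de=cams.capture('wrist');P=cloud(cal,de,np.ones(de.shape,bool))
for a in range(-4,44,4):
    k=P[(abs(P[:,0]-472)<14)&(P[:,1]>=a)&(P[:,1]<a+4)&(P[:,2]>120)&(P[:,2]<170)]
    if len(k): print(a,len(k),np.percentile(k[:,2],[10,50,90,99]))
E
```

Emit:
{"name": "handwheel", "arguments": {
  "plan": [
    {"sz": 0.005},
    {"sz": 0.01},
    {"sz": 0.01}
  ]
}}

```text
time_s: 6.75
eef_pos: [476.3, 2.4, 272.5]
ee_rot: [0.0, -0.03, 1.0, -0.0]
force: [-5.5, 1.2, 10.0]
grip_width: 0.183
grip_force: 69.3
```

```bash
python3 foot.py
```

```text
-4 122 [131.8 147.7 159.3 162.5]
0 196 [131.3 146.7 160.2 163.4]
4 105 [128.7 130.9 152.8 159. ]
8 91 [128.5 130.7 131.9 132.5]
12 91 [128.6 130.7 131.8 132.2]
16 91 [128.3 131.  131.7 132.9]
20 90 [128.7 130.7 131.7 132.2]
24 103 [129.  130.8 135.7 137.7]
28 138 [129.6 137.6 139.3 139.9]
32 58 [130.7 137.3 139.  139.3]
40 19 [142.  145.  149.2 150.5]
```

Scaled: 5 mm is 0.0083, 4 mm is 0.0067.

Emit:
{"name": "handwheel", "arguments": {
  "plan": [
    {"sz": 0.0033},
    {"sz": 0.0067},
    {"sz": 0.0083},
    {"sz": 0.0083}
  ]
}}

```text
time_s: 7.2
eef_pos: [476.4, 2.4, 267.6]
ee_rot: [0.0, -0.03, 1.0, -0.0]
force: [-3.4, 0.0, 10.8]
grip_width: 0.189
grip_force: 69.4
```

Emit:
{"name": "handwheel", "arguments": {
  "plan": [
    {"sz": 0.0017},
    {"sz": 0.0017}
  ]
}}

```text
time_s: 7.4
eef_pos: [476.4, 2.4, 266.7]
ee_rot: [0.0, -0.03, 1.0, -0.0]
force: [-4.1, 1.7, 9.8]
grip_width: 0.189
grip_force: 69.4
```

Scaled: 1 mm is 0.0017.

Emit:
{"name": "handwheel", "arguments": {
  "plan": [
    {"sz": 0.0017},
    {"sz": 0.0017}
  ]
}}

```text
time_s: 7.6
eef_pos: [476.4, 2.4, 265.7]
ee_rot: [0.0, -0.03, 1.0, -0.0]
force: [-4.2, 1.0, 10.1]
grip_width: 0.185
grip_force: 69.4
```

Scaled: 1 mm is 0.0017.

Emit:
{"name": "handwheel", "arguments": {
  "plan": [
    {"sz": 0.0017},
    {"sz": 0.0017}
  ]
}}

```text
time_s: 7.8
eef_pos: [476.4, 2.4, 265.4]
ee_rot: [0.0, -0.03, 1.0, -0.0]
force: [-7.9, 0.9, 16.3]
grip_width: 0.187
grip_force: 70.2
```

```bash
python3 foot.py | sed -n 3,7p; python3 st.py
```

```text
4 110 [122.2 124.1 151.3 169.1]
8 91 [121.8 123.6 124.6 130.5]
12 86 [122.1 123.8 124.6 125.2]
16 91 [122.  123.7 124.7 125.1]
20 89 [121.6 123.6 124.8 125.7]
7.85 [476.362   2.414 265.367] [-6.4    1.638 16.317] tip 72.6 
 [[-0.998 -0.059  0.001]
 [-0.059  0.998 -0.   ]
 [-0.001 -0.    -1.   ]]
```

Scaled: -2.5 mm is -0.0042, -1.5 mm is -0.0025.

Emit:
{"name": "handwheel", "arguments": {
  "plan": [
    {"sz": -0.0025},
    {"sz": -0.0042},
    {"sz": -0.0042}
  ]
}}

```text
time_s: 8.15
eef_pos: [476.4, 2.4, 267.4]
ee_rot: [0.0, -0.03, 1.0, -0.0]
force: [-4.5, 0.1, 11.2]
grip_width: 0.181
grip_force: 69.4
```

Emit:
{"name": "handwheel", "arguments": {
  "plan": [
    {"sy": 0.0033},
    {"sy": 0.0083},
    {"sy": 0.0133},
    {"sy": 0.0183},
    {"sy": 0.0233},
    {"sy": 0.025}
  ]
}}

```text
time_s: 8.75
eef_pos: [475.5, 17.3, 267.3]
ee_rot: [0.0, -0.03, 1.0, -0.0]
force: [-5.9, -1.8, 11.0]
grip_width: 0.189
grip_force: 69.4
```

```bash
python3 foot.py
```

```text
4 1 [169.3 169.3 169.3 169.3]
8 4 [147.8 149.3 151.8 152.5]
12 197 [126.5 141.6 155.5 169.3]
16 169 [124.9 141.3 155.3 169.8]
20 90 [123.6 125.7 126.6 127.1]
24 90 [123.5 125.5 126.6 127. ]
28 91 [123.4 125.5 126.7 127.2]
32 91 [123.9 125.6 126.7 127. ]
36 90 [123.5 125.4 126.6 127.2]
40 132 [124.  126.5 133.6 144.4]
```

Scaled: 16 mm is 0.0267, 15 mm is 0.025.

Emit:
{"name": "handwheel", "arguments": {
  "plan": [
    {"sy": 0.005},
    {"sy": 0.01},
    {"sy": 0.015},
    {"sy": 0.02},
    {"sy": 0.025},
    {"sy": 0.0267},
    {"sy": 0.0267}
  ]
}}

```text
time_s: 9.5
eef_pos: [474.5, 33.4, 267.3]
ee_rot: [0.0, -0.03, 1.0, -0.0]
force: [-4.9, 0.1, 11.3]
grip_width: 0.188
grip_force: 69.4
```

```bash
python3 - <<'E'
exec(open('w2.py').read().replace('w2.png','w4.png'))
E
```

```text
[474.48  33.38 267.29] [-4.86  0.07 11.35]
knob 0.71 [324.1, 343.6] [440.89  30.3  266.  ] [467.84  32.27 224.38]
collar 0.8 [320.3, 291.9] [449.76  29.94 223.  ] [467.84  30.92 185.47]
hole 0.61 [349.4, 251.2] [473.9   48.63 115.  ] [461.83  45.33 148.84]
near_lid 0.94 [302.0, 253.3] [476.57  20.31 116.  ] [476.32  20.33 116.66]
146 1473 [[442.99160285846244, 30.210453001040026, 146.91766400535977], [464.8652343023012, 48.00990923242419, 151.05284133054175], [485.72466484520606, 52.60619350571766, 153.27401845755972]] ((468.1747131347656, 40.492305755615234), (24.332801818847656, 52.268375396728516), 88.10208892822266)
139 233 [[442.4756872944984, 28.432374344201058, 139.1073236330804], [472.12829963198095, 44.48916566733425, 142.79521997678134], [493.37648471069565, 51.98568351795058, 145.86218847191313]] ((466.9803161621094, 39.32852554321289), (18.727956771850586, 52.60730743408203), 79.53687286376953)
110 6554 [[453.45817952472345, 3.9058910890280445, 111.60322583095834], [470.2820689598946, 45.75905976069196, 116.55437693667089], [491.4335581117457, 92.75829016450813, 118.20953486732914]] ((469.5726318359375, 48.545989990234375), (54.632816314697266, 95.61680603027344), 4.124612331390381)
hook 3875 [[463.0971943271349, 11.862444894628645, 171.99963744998615], [468.1153371320201, 31.96501495421745, 202.35231700126332], [518.6771307931407, 51.09442968845652, 214.5794978919411]]
```

View pics/w4.png

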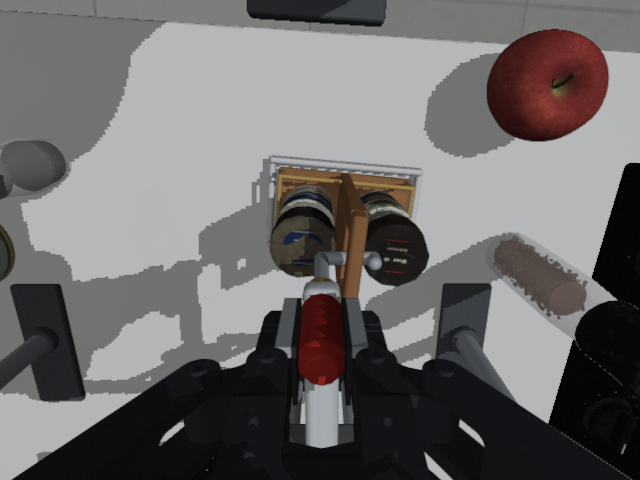

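Scaled: -15 mm is -0.025, -13.5 mm is -0.0225.

Emit:
{"name": "handwheel", "arguments": {
  "plan": [
    {"sz": -0.0033},
    {"sz": -0.0067},
    {"sz": -0.01},
    {"sz": -0.0133},
    {"sz": -0.0167},
    {"sz": -0.02},
    {"sz": -0.0225},
    {"sz": -0.025}
  ]
}}

```text
time_s: 10.55
eef_pos: [474.5, 33.4, 281.8]
ee_rot: [-0.0, -0.03, 1.0, -0.0]
force: [-3.1, 1.3, 6.0]
grip_width: 0.186
grip_force: 68.8
```

Emit:
{"name": "handwheel", "arguments": {
  "plan": [
    {"sz": -0.0033},
    {"sz": -0.0067},
    {"sz": -0.01},
    {"sz": -0.0133},
    {"sz": -0.0167},
    {"sz": -0.02},
    {"sz": -0.0217},
    {"sz": -0.0217}
  ]
}}

```text
time_s: 11.35
eef_pos: [474.5, 33.4, 294.8]
ee_rot: [0.0, -0.03, 1.0, -0.0]
force: [-2.7, -0.1, 5.6]
grip_width: 0.185
grip_force: 68.7
```

Scaled: -15 mm is -0.025, -14 mm is -0.0233.

Emit:
{"name": "handwheel", "arguments": {
  "plan": [
    {"sz": -0.0033},
    {"sz": -0.0067},
    {"sz": -0.01},
    {"sz": -0.0133},
    {"sz": -0.0167},
    {"sz": -0.02},
    {"sz": -0.0233},
    {"sz": -0.025}
  ]
}}

```text
time_s: 12.15
eef_pos: [474.5, 33.4, 309.5]
ee_rot: [-0.0, -0.03, 1.0, 0.0]
force: [-4.3, 0.3, 3.9]
grip_width: 0.186
grip_force: 68.5
```

Emit:
{"name": "handwheel", "arguments": {
  "plan": [
    {"sz": -0.0033},
    {"sz": -0.0067},
    {"sz": -0.01},
    {"sz": -0.0133},
    {"sz": -0.015},
    {"sz": -0.0167},
    {"sz": -0.0167}
  ]
}}

```text
time_s: 12.85
eef_pos: [474.5, 33.3, 319.4]
ee_rot: [-0.0, -0.03, 1.0, 0.0]
force: [-5.0, 0.4, 3.9]
grip_width: 0.182
grip_force: 68.5
```

```bash
cat > sc.py <<'E'
from h import *
im,de=cams.capture('scene');cv2.imwrite('pics/s5.png',cv2.resize(im[170:390,180:480,::-1],None,fx=2.5,fy=2.5))
E
python3 sc.py
```

```text
(no output)
```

View pics/s5.png

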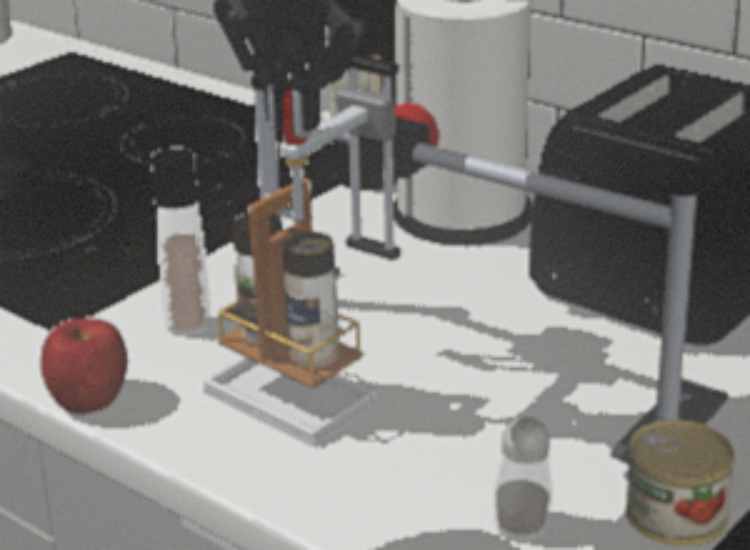

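Scaled: -2 mm is -0.0033, -1 mm is -0.0017.

Emit:
{"name": "handwheel", "arguments": {
  "plan": [
    {"sz": -0.0017},
    {"sz": -0.0033},
    {"sz": -0.0033}
  ]
}}

```text
time_s: 13.2
eef_pos: [474.5, 33.3, 321.5]
ee_rot: [-0.0, -0.03, 1.0, 0.0]
force: [-5.4, 1.6, 4.1]
grip_width: 0.191
grip_force: 68.5
```

Emit:
{"name": "handwheel", "arguments": {
  "plan": [
    {"sz": -0.0008},
    {"sz": -0.0017},
    {"sz": -0.0017}
  ]
}}

```text
time_s: 13.5
eef_pos: [474.5, 33.3, 322.3]
ee_rot: [-0.0, -0.03, 1.0, 0.0]
force: [-5.0, 1.3, 3.1]
grip_width: 0.182
grip_force: 68.6
```

Scaled: -1 mm is -0.0017, -0.5 mm is -0.0008.

Emit:
{"name": "handwheel", "arguments": {
  "plan": [
    {"sz": -0.0008},
    {"sz": -0.0017},
    {"sz": -0.0017}
  ]
}}

```text
time_s: 13.8
eef_pos: [474.6, 33.3, 322.4]
ee_rot: [-0.001, -0.03, 1.0, 0.0]
force: [-0.6, 0.1, -9.1]
grip_width: 0.187
grip_force: 68.4
```

Emit:
{"name": "handwheel", "arguments": {
  "plan": [
    {"sz": -0.0008},
    {"sz": -0.0017},
    {"sz": -0.0017}
  ]
}}

```text
time_s: 14.1
eef_pos: [474.6, 33.3, 322.5]
ee_rot: [-0.001, -0.03, 1.0, 0.0]
force: [5.3, 0.2, -24.2]
grip_width: 0.185
grip_force: 68.7
```

Scaled: -1 mm is -0.0017, -0.5 mm is -0.0008.

Emit:
{"name": "handwheel", "arguments": {
  "plan": [
    {"sz": -0.0008},
    {"sz": -0.0017},
    {"sz": -0.0017}
  ]
}}

```text
time_s: 14.4
eef_pos: [474.6, 33.3, 322.6]
ee_rot: [-0.002, -0.029, 1.0, 0.001]
force: [7.9, -0.1, -31.3]
grip_width: 0.181
grip_force: 68.9
```

Scaled: 2 mm is 0.0033, 1 mm is 0.0017.

Emit:
{"name": "handwheel", "arguments": {
  "plan": [
    {"sz": 0.0017},
    {"sz": 0.0033},
    {"sz": 0.0033},
    {"sz": 0.0033},
    {"sz": 0.0033}
  ]
}}

```text
time_s: 14.9
eef_pos: [474.5, 33.4, 322.6]
ee_rot: [-0.001, -0.03, 1.0, 0.0]
force: [4.0, 0.5, -25.5]
grip_width: 0.184
grip_force: 69.8
```

Emit:
{"name": "handwheel", "arguments": {
  "plan": [
    {},
    {},
    {},
    {},
    {},
    {}
  ],
  "jaw": 0.7
}}

```text
time_s: 15.5
eef_pos: [474.6, 33.3, 323.6]
ee_rot: [0.0, -0.03, 1.0, -0.0]
force: [0.3, 0.2, -0.5]
grip_width: 0.7
grip_force: 0.0
```

Released; retreat upward, let it settle, and check.

Scaled: -110 mm is -0.1833, -100 mm is -0.1667.

Emit:
{"name": "handwheel", "arguments": {
  "plan": [
    {"sz": -0.0083},
    {"sz": -0.0333},
    {"sz": -0.0667},
    {"sz": -0.1},
    {"sz": -0.1333},
    {"sz": -0.1667},
    {"sz": -0.1833},
    {"sz": -0.1833}
  ]
}}

```text
time_s: 16.3
eef_pos: [474.7, 33.3, 434.4]
ee_rot: [0.001, -0.03, 1.0, -0.0]
force: [1.0, 0.1, 0.1]
grip_width: 0.7
grip_force: 0.0
```

Emit:
{"name": "handwheel", "arguments": {
  "plan": [
    {},
    {},
    {},
    {},
    {},
    {},
    {},
    {}
  ]
}}

```text
time_s: 17.1
eef_pos: [474.6, 33.3, 433.3]
ee_rot: [-0.0, -0.03, 1.0, -0.0]
force: [0.1, -0.4, -0.6]
grip_width: 0.701
grip_force: 0.0
```

Emit:
{"name": "handwheel", "arguments": {
  "plan": [
    {},
    {},
    {},
    {},
    {},
    {},
    {},
    {}
  ],
  "quiet": true
}}

```text
ok
```

```bash
sed -i 's/s5/s6/' sc.py; python3 sc.py; python3 - <<'E'
from h import *
for i in range(2):
    cal=cams.calibration('scene');im,de=cams.capture('scene')
    for n in('caddy',):
        r=cams.trace(n,'scene')[0];P=cloud(cal,de,r['pixels']);print(n,np.percentile(P,[2,50,98],axis=0).round(1).tolist())
    r=cams.spot_point('knob','scene')[0];print(ray_z(cal,r['uv'],266))
E
```

```text
caddy [[441.1, -3.1, 52.2], [456.2, 44.2, 112.3], [499.6, 95.4, 192.7]]
[481.51783255  38.33433987 266.        ]
caddy [[441.3, -3.2, 1.3], [456.7, 45.2, 108.1], [595.7, 171.5, 192.5]]
[484.53067618  47.4087805  266.        ]
```

View pics/s6.png

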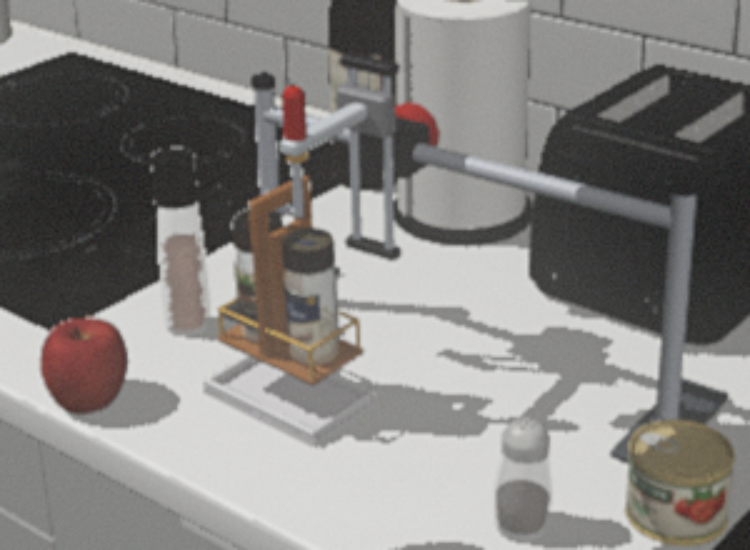

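The caddy hangs level on the hook, about 47 mm above the worktop, and the hook arm is back at the top with the gripper well clear.

```bash
python3 -c "
from rig import order
print(order.finish_job())"
```

```text
the job is handed in; nothing more can be done
None
```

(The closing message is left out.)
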